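# Put the top tier back on the blood-tube carousel

### The arm

A 7-joint arm with a two-finger parallel gripper is mounted at the origin on the work surface. World frame = base frame: x ahead of the robot, y to its left, z up, the work surface at z = 0. Lengths are in m, angles in rad, forces in N, time in s.
With the tool pointing down it reaches from about 0.425 to 0.875 m from the base axis. Payload 4.7 kg.
Tool frame: the origin (TCP) lies between the finger pads; the fingertips stand ctrl.tips_ahead ahead of it and the grasp point (between the pads) lies 8 mm behind it (ctrl.tips_ahead is the distance from the TCP to the fingertips, in m); z points along the fingers, y is the line along which they close (so a half turn about z gives the same grasp; the last joint's range is limited). The gripper opens to 85 mm and grips with 20 to 120 N. Pads are 22 mm wide; open, the fingers measure 114 mm over their backs; the gripper's body (76 mm by 85 mm) begins 54 mm behind the grasp point. The pads swing forward as they close: fully open they stand 13 mm farther back than shut.
Start: joints at [-1.182, 0.321, -0.07, 1.45, 0.023, 1.371, -0.057], TCP at [0.238, 0.605, 0.242] pointing down, gripper open.
Joint ranges: [-2.86, 2.86], [-0.3, 2.09], [-1.38, 1.24], [0.06, 2.45], [-1.56, 4.7], [0.09, 2.05], [-2.69, 2.69]. Speed limits (rad/s): [2.57, 2.57, 3.14, 3.14, 3.14, 3.14, 3.14].

### API

Orientations are given as a rotation vector (axis times angle).
In Python, from bench import ctrl, cams gives the robot as it stands.
- The arm moves only by the tool arm_command, never from a script. Its argument "increments" is text: rows parted by semicolons, each of 7 numbers parted by spaces: the turn, a rotation vector about the tool's x, y, z in rad, then the shift along the tool's x, y, z in cm, then the opening in per cent of the stroke, from 0 (shut) to 100 (fully open). A call has 1 to 20 rows; each row shifts and turns the commanded pose from where the row before left it, along the tool's axes as they then stand; what a row does not reach is not made up. A row lasts 1/10 s, in which the tool goes at most 50 mm and 8.59 degrees, less where a joint would pass 70% of its speed; a pose out of reach is approached as far as the arm can. A call is refused whole if a number of a shift passes 5 or a number of a turn 0.15, either way. A call with a gripper value outside its range is refused whole. The fingers move at their own pace and stop on an object; "grip_force" is the grip in N (left out, the last holds). Time passes only in rows, so rows that do not move let the fingers close. It gives the time, the measured TCP pose, the force, the opening and the grip force at its end, in the units of the state.
- ctrl.get_obs(): the state, without advancing time (a new reading comes with each control period).
- cams.get_image(name): name is "side" or "top"; returns (picture, depth): 400x640x3 uint8, red, green, blue; 400x640 float32, m along the optical axis (not along the pixel's ray), 0 where there is no reading.
- cams.camera_params(name): a dict with "camera_matrix" (3x3 intrinsics, pixels), "R" (3x3) and "t" (3): a world point X has camera coordinates R X + t. Camera axes: x right, y down, z forward; pixel columns grow to the right and rows downward; lengths in m; the calibration is good to about 2 mm. A picture is of the moment at which its call begins. camera_params takes no time and is no camera call.
- ctrl.finish_job(): hands the job in; it is judged then, once.
The state is a dict: "clock": time; "q": joint angles; "qd": joint speeds; "joint_torque": joint torques, N m; "tool_pos": TCP position; "orientation": TCP orientation; "contact_force": force on the tool from outside, world axes, zero at the start; "moment": the same for the moment, N m; "grip_width": finger opening in m; "grasp_force": force on a finger pad.
Only numpy, scipy, OpenCV 4.12 (cv2) and the standard library are available. Lean on these libraries where they do the work, as an engineer would, in place of code of your own. Each camera call takes 0.05 s, during which the arm holds its last target. There are 200 camera calls.

### The job

The green top tier of the blood-tube carousel has dried on its sloped stand. Put it back level on the white tub, turned so that the notch in its skirt drops over the green key on the tub's wall (feel for it), and ease it fully home, without forcing it, while you still hold it; then let go. Leave everything else where it stands.

Things in the scene. Friction and masses are not known exactly. Their poses are not given: they have to be found in the camera images.
- tier_center (a point): Centre of the green plastic top tier, a round open tray 156 mm across and 84 mm high with its handle (0.27 to 0.43 kg): on its axis, 42 mm above its lower edge. z is the tier's axis, up out of its open side; x points to the notch. Under its 4 mm floor (underside 24 mm below this point) hangs a skirt 18 mm deep, 74 mm inside and 78 mm outside radius. The tray wall ends 2 mm above this point.
- tier_grip (a point): Where to take the tier: on its axis in the handle, a pale upright plate in the middle of the tray, 10 mm thick along the tier's y, 46 mm wide along x; its top is 20 mm above this point, the tray floor 42 mm below, the low dividers (16 mm high) 26 mm below. Same axes as tier_center and 22 mm above it.
- tier_notch (a point): The tier's notch, at the lower edge of its skirt, 76 mm along the tier's +x from its axis: 18 mm wide, cut through the skirt's whole 18 mm depth. A white stripe on the wall stands above it. Same axes as tier_center.
- stand_face (a point): Fixed drying stand: a white board 180 x 150 mm sloping up along this point's +x at 30 degrees (z is up); the point is the middle of its face, 100 mm above the table. The tier starts lying there on its skirt's edge, its axis tilted 30 degrees from vertical towards -x (the robot's side), notch at the upper end, against two 26 mm pegs at the lower end. It lifts off freely along its own axis.
- hub (a point): Centre of the carousel's white tub, on its upright axis at rim height, 92 mm above the table. It is on the fixed foot, axes parallel to the world's: it does not tell how the tub is turned. Tub: 72 mm outer radius, rim edge chamfered 3 mm, filled with tubes to just below it. When the tier is home its floor lies on the rim, tier_center 24 mm above this point; the skirt has 2 mm play all round.
- carousel: The carousel (origin on the table, on its axis). Its tub bears one green key: an upright rib on the outer wall, 14 mm wide, out to 79 mm from the axis, round top 7 mm below the rim. It points away from the robot, to world +x give or take 30 degrees; just where is not reported: see or feel. Off the key the skirt rides on it, 11 mm short of home. The tub is braked: it turns only above 2.5 N m.
- sharps_bin: Yellow sharps bin with red lid, 128 mm diameter, 131 mm high, bystander; origin at the centre of its underside.
- waste_tub: Open yellow tub, 116 mm diameter, 105 mm high, bystander; origin at the centre of its underside.
- iodine: Small brown bottle with green cap, 48 mm diameter, 88 mm high, bystander; origin at the centre of its underside.
- saline: Clear bottle with white cap, 54 mm diameter, 120 mm high, bystander; origin at the centre of its underside.
- sanitizer: White pump bottle, 62 mm square, 146 mm high, bystander; origin at the centre of its underside.
- phone: White phone lying flat, 78 x 150 x 9 mm, bystander; origin at the centre of its underside.
- tape: Roll of white tape lying flat, 72 mm diameter, 24 mm high, bystander; origin at the centre of its underside.
Mind the look-alikes: they are no part of the job. What is shaped like the carousel but pink is not meant.

How it is judged:
By the outcome, as a careful person would: the job done as asked, in the order asked, and still so for the second after the job is handed in, with the robot touching nothing.
It also fails if it takes over 64 s, if anything falls off the work surface, if the arm or the gripper's body presses on something with over 40 N, if the wrist force passes 120 N, or if a joint passes its speed limit or range.

## Working session

There is one attempt and no reset: what is moved stays moved. The work goes in short steps, Python scripts to look and compute and a tool call to move; the robot and the scene stay as the last step left them, time stands still between calls to the robot, and variables do not carry over. Pictures are saved under pics/ and viewed, at most 10 in all, crops included, and the job is handed in when it is done.

Besides the shell and the picture viewer there is one more tool, called after ">>>" as a command line: name --argument value ..., lists and objects as JSON in quotes. arm_command: Moves the arm, as the interface text tells. Its arguments: {"type":"object","properties":{"increments":{"type":"string"},"grip_force":{"type":"number"}},"required":["increments"]}

```bash
ls; mkdir -p pics; python3 - <<'E'
from bench import ctrl,cams
import cv2,numpy as np
for n in("side","top"):
    im,d=cams.get_image(n); cv2.imwrite(f"pics/{n}0.png",im[:,:,::-1]); np.savez(f"{n}0.npz",im=im,d=d)
    p=cams.camera_params(n); print(n,p["camera_matrix"].tolist(),(-p["R"].T@p["t"]).round(3),p["R"].round(3).tolist())
print(ctrl.tips_ahead,ctrl.get_obs())
E
```

```text
pics
side [[429.5258058902777, 0.0, 319.458983171562], [0.0, 429.5258058902777, 194.27736400636465], [0.0, 0.0, 1.0]] [0.373 0.615 0.792] [[-0.968, -0.25, -0.01], [-0.179, 0.72, -0.67], [0.174, -0.647, -0.742]]
top [[482.6609334431494, 0.0, 316.79114729413664], [0.0, 482.6609334431494, 197.743359282035], [0.0, 0.0, 1.0]] [0.282 0.018 1.384] [[0.095, -0.995, -0.003], [-0.974, -0.093, -0.205], [0.204, 0.022, -0.979]]
0.011 {'clock': 0.1, 'q': array([-1.18187168,  0.32170703, -0.07010511,  1.45161195,  0.02258622,
        1.37078136, -0.05692196]), 'qd': array([ 1.36863658e-04, -1.11943060e-03, -7.40689531e-05, -5.51512599e-03,
        4.46460238e-04,  1.66963496e-03, -1.25342218e-03]), 'joint_torque': array([-3.21666012e-04, -4.94878614e+01, -3.83998873e-01, -3.15210557e+01,
        1.28518508e-02,  7.46892532e-03, -2.81999968e-05]), 'tool_pos': array([0.23782207, 0.60441155, 0.24133058]), 'orientation': array([-5.85249925e-01, -3.08634691e+00,  2.67492211e-03]), 'contact_force': array([-0.06551524, -0.43862784, -0.34746069]), 'moment': array([0.0195888 , 0.01945928, 0.03557578]), 'grasp_force': 0.0, 'grip_width': 0.08542655047217426}
```

View pics/side0.png

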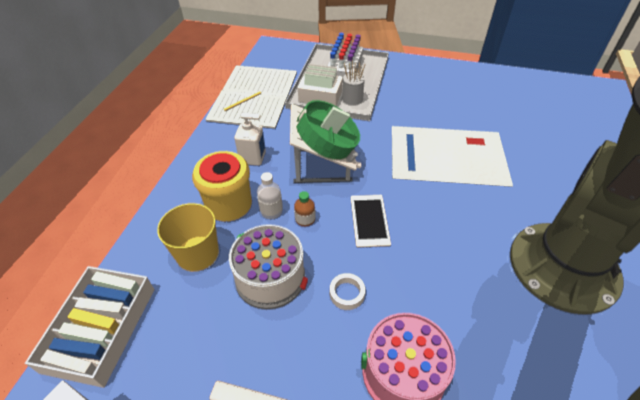

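View pics/top0.png

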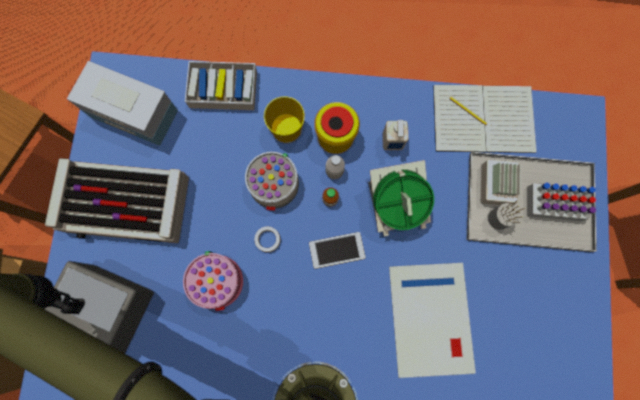

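Candidates for the tier: the green tray at side (328,128) / top (403,200), and nothing else green and round. Candidates for the tub: the white one at side (267,262) / top (272,178), or the pink look-alike at side (410,355) / top (212,281). By the description I choose the white tub. I'll check both choices in one close crop.

```bash
python3 - <<'E'
import cv2,numpy as np
s=cv2.imread("pics/side0.png");t=cv2.imread("pics/top0.png")
c=lambda im,x,y:cv2.resize(im[y:y+75,x:x+100],(400,300),interpolation=cv2.INTER_CUBIC)
cv2.imwrite("pics/crop0.png",np.vstack([np.hstack([c(s,280,95),c(s,218,225)]),np.hstack([c(t,353,160),c(t,222,142)])]))
E
```

```text
(no output)
```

View pics/crop0.png

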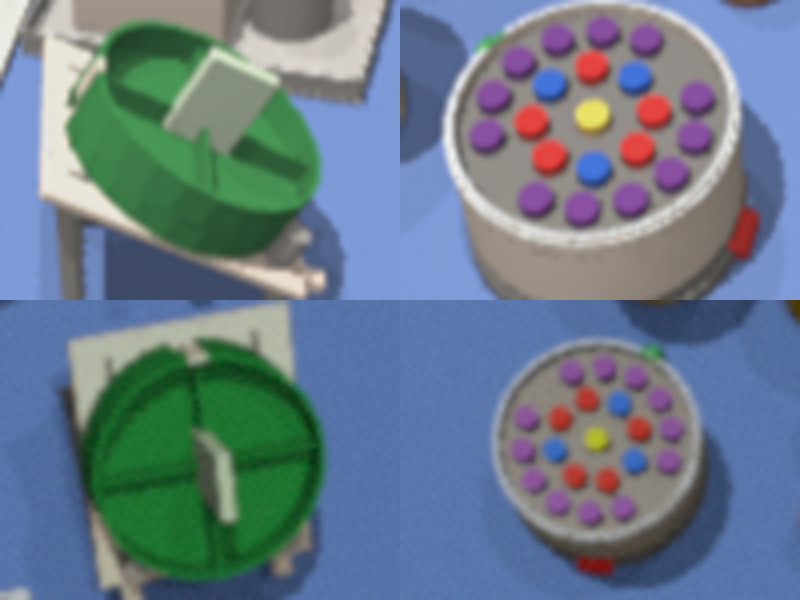

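The crop confirms both choices. The green tier lies on the stand with its pale stripe at the upper end, at top px ~(402,174). On the white tub the green key shows at top px ~(285,155) and side px ~(240,235). The red brake is on the near side.

```bash
cat >h.py <<'E'
import cv2,numpy as np
from bench import ctrl,cams
from scipy.optimize import least_squares
from scipy.spatial.transform import Rotation as R
def proj(n,X):
    p=cams.camera_params(n);c=np.atleast_2d(X)@p["R"].T+p["t"];u=c@p["camera_matrix"].T
    return u[:,:2]/u[:,2:]
def cloud(n,d):
    p=cams.camera_params(n);v,u=np.mgrid[:d.shape[0],:d.shape[1]]
    r=np.stack([u,v,np.ones_like(u)],-1)@np.linalg.inv(p["camera_matrix"]).T
    return (r*d[...,None]-p["t"])@p["R"]
def ray(n,uv,z):
    p=cams.camera_params(n);r=p["R"].T@np.linalg.inv(p["camera_matrix"])@np.r_[uv,1.];c=-p["R"].T@p["t"]
    return c+r*(z-c[2])/r[2]
E
python3 - <<'E'
from h import *
for n,kp in(("top",(285.25,155)),("side",(240.5,235.5))):
    f=np.load(n+"0.npz");im,d=f["im"],f["d"];P=cloud(n,d)
    hsv=cv2.cvtColor(im,cv2.COLOR_RGB2HSV).astype(int);H,S,V=np.moveaxis(hsv,2,0)
    u0,v0=(272,178) if n=="top" else (267,255)
    vv,uu=np.mgrid[:400,:640];near=np.hypot(uu-u0,vv-v0)<50
    c0=P[v0,u0]
    m=near&(d>0)&(abs(P[...,2]-.09)<.012)&(np.hypot(*(np.moveaxis(P[...,:2],2,0)-c0[:2,None,None]))<.1)
    rim=m&(S<60)
    # outer contour of top disc -> rays onto z=.092
    k=cv2.morphologyEx(m.astype(np.uint8),cv2.MORPH_OPEN,np.ones((3,3)))
    cs=max(cv2.findContours(k,0,1)[0],key=cv2.contourArea)[:,0]
    Q=np.array([ray(n,q,.091)[:2] for q in cs])
    s=least_squares(lambda a:np.hypot(Q[:,0]-a[0],Q[:,1]-a[1])-a[2],[*c0[:2],.072],loss="soft_l1",f_scale=.002).x
    print(n,"hub",s.round(4),"z",np.median(P[m][:,2]).round(4),len(Q))
    g=near&(H>45)&(H<80)&(S>90); 
    ys,xs=np.nonzero(g&(np.hypot(uu-kp[0],vv-kp[1])<6))
    if len(xs):
        K=ray(n,(xs.mean(),ys.mean()),.083);print(" key px",xs.mean(),ys.mean(),len(xs),K.round(4),"ang",np.degrees(np.arctan2(K[1]-s[1],K[0]-s[0])).round(1), "rad",np.hypot(*(K[:2]-s[:2])).round(4))
    # tier
    u1,v1=(403,200) if n=="top" else (328,128)
    near=np.hypot(uu-u1,vv-v1)<42
    g=near&(H>50)&(H<85)&(S>110)&(d>0); G=P[g];print(" tier cloud",len(G),np.median(G,0).round(3))
    best=0
    rng=np.random.default_rng(0)
    for _ in range(3000):
        a=G[rng.choice(len(G),3,False)];nn=np.cross(a[1]-a[0],a[2]-a[0]);l=np.linalg.norm(nn)
        if l<1e-4: continue
        nn/=l;nn*=np.sign(nn[2]);
        if abs(nn[2]-.866)>.06: continue
        i=abs((G-a[0])@nn)<.002
        if i.sum()>best: best=i.sum();I=i
    c=G[I].mean(0);nn=np.linalg.svd(G[I]-c)[2][2];nn*=np.sign(nn[2])
    print(" floor",best,c.round(4),nn.round(3),"tilt",np.degrees(np.arccos(nn[2])).round(1),"yaw",np.degrees(np.arctan2(-nn[1],-nn[0])).round(1))
    w=near&(S<70)&(V>120)&(d>0)&(((P-c)@nn)>.02)
    W=P[w];print(" handle",len(W),W.mean(0).round(4) if len(W) else 0, "h",np.percentile((W-c)@nn,[5,50,95]).round(3) if len(W) else 0)
    np.savez(n+"_t.npz",G=G,W=W,n=nn,c=c)
E
```

```text
top hub [0.5999 0.1803 0.0701] z 0.0847 195
 key px 284.7142857142857 154.42857142857142 7 [0.6682 0.1489 0.083 ] ang -24.7 rad 0.0752
 tier cloud 2529 [ 0.563 -0.182  0.122]
 floor 1054 [ 0.5628 -0.1834  0.1172] [-0.479 -0.149  0.865] tilt 30.1 yaw 17.3
 handle 86 [ 0.5481 -0.1871  0.1712] h [0.024 0.061 0.065]
side hub [0.5994 0.1827 0.0728] z 0.0859 203
 key px 239.77777777777777 234.88888888888889 9 [0.6701 0.1446 0.083 ] ang -28.4 rad 0.0803
 tier cloud 1977 [ 0.564 -0.159  0.13 ]
 floor 621 [ 0.5624 -0.1819  0.1194] [-0.48  -0.148  0.865] tilt 30.2 yaw 17.1
 handle 347 [ 0.5466 -0.1888  0.1578] h [0.021 0.042 0.062]
```

```bash
python3 - <<'E'
from h import *
D={n:np.load(n+"_t.npz") for n in("top","side")}
nn=(D["top"]["n"]+D["side"]["n"]);nn/=np.linalg.norm(nn)
ex=np.array([0,0,1.])-nn*nn[2];ex/=np.linalg.norm(ex);ey=np.cross(nn,ex)
B=np.stack([ex,ey,nn],1);c=(D["top"]["c"]+D["side"]["c"])/2
print("uphill yaw",np.degrees(np.arctan2(ex[1],ex[0])))
for n in D:
    G=(D[n]["G"]-c)@B;W=(D[n]["W"]-c)@B;h0=np.median(G[abs(G[:,2])<.004][:,2])
    r=G[(abs(G[:,2]-h0-.022)<.003)]
    s=least_squares(lambda a:np.hypot(r[:,0]-a[0],r[:,1]-a[1])-.0765,[0,0],loss="soft_l1",f_scale=.002).x
    top=W[abs(W[:,2]-h0-.062)<.004]
    x=W[W[:,2]-h0>.03]
    pc=np.linalg.svd((x[:,:2]-x[:,:2].mean(0)))[2][0]
    print(n,"h0",h0.round(4),"rim c",s.round(4),len(r),"handle x rng",x[:,0].min().round(4),x[:,0].max().round(4),"y",np.percentile(x[:,1],[2,50,98]).round(4),"toptop y",np.median(top,0).round(4),len(top),"dir",np.degrees(np.arctan2(pc[1],pc[0])).round(1),"world c",(c+B@np.r_[s,h0+.02]).round(4))
    # stripe
    f=np.load(n+"0.npz");P=cloud(n,f["d"]);S=cv2.cvtColor(f["im"],cv2.COLOR_RGB2HSV)[...,1]
    L=(P-c)@B-np.r_[s,h0+.02]
    m=(S<80)&(f["d"]>0)&(L[...,2]>-.012)&(L[...,2]<.006)&(abs(np.hypot(L[...,0],L[...,1])-.075)<.006)
    if m.sum():
        q=np.median(L[m],0);print("  stripe",m.sum(),q.round(4),"az",np.degrees(np.arctan2(q[1],q[0])).round(1))
o=ctrl.get_obs();print(R.from_rotvec(o["orientation"]).as_matrix().round(3))
E
```

```text
uphill yaw 17.218398156112166
top h0 -0.0008 rim c [0.0018 0.0001] 218 handle x rng -0.0207 0.0253 y [-0.0047  0.0005  0.0048] toptop y [0.0024 0.0007 0.0608] 58 dir 179.5 world c [ 0.5549 -0.185   0.1358]
  stripe 24 [ 0.0766 -0.0007 -0.0007] az -0.6
side h0 0.0008 rim c [ 0.0017 -0.0003] 203 handle x rng -0.021 0.0261 y [-0.0041  0.0032  0.0063] toptop y [0.0026 0.0018 0.0622] 61 dir 177.9 world c [ 0.5542 -0.1856  0.1371]
  stripe 58 [ 0.0436 -0.0592  0.0018] az -53.6
[[-0.931  0.366 -0.001]
 [ 0.366  0.931 -0.002]
 [-0.    -0.002 -1.   ]]
```

```bash
cat >>h.py <<'E'
N=np.array([-.4795,-.1485,.865]);N/=np.linalg.norm(N)
EX=np.array([0,0,1.])-N*N[2];EX/=np.linalg.norm(EX);EY=np.cross(N,EX)
C=np.array([.5545,-.1853,.1365]);HUB=np.array([.5997,.1815,.092])
RG=R.from_matrix(np.stack([-EX,EY,-N],1))
def level(yaw): # tool pointing down, tier x at yaw deg
    a=np.radians(yaw);x=np.array([np.cos(a),np.sin(a),0]);y=np.array([-np.sin(a),np.cos(a),0])
    return R.from_matrix(np.stack([-x,y,[0,0,-1]],1))
def now():
    o=ctrl.get_obs();return o["tool_pos"],R.from_rotvec(o["orientation"])
def plan(wps,open_=100,p=None,r=None):
    if p is None:p,r=now()
    for tp,tr,k in wps:
        rows=[]
        for i in range(k,0,-1):
            w=((r.inv()*tr).as_rotvec()/i).round(3);s=(r.inv().apply(tp-p)*100/i).round(2)
            rows.append(" ".join(f"{v:g}" for v in [*w,*s,open_]));p=p+r.apply(s/100);r=r*R.from_rotvec(w)
        print(k,"rows:","; ".join(rows))
    return p,r
E
python3 - <<'E'
from h import *
p,r=now()
mid=np.array([.48,.2,.33]);pre=C+.117*N
rm=R.from_rotvec((RG*r.inv()).as_rotvec()*.5)*r
plan([(mid,rm,14),(pre,RG,15)])
print(pre)
E
```

```text
14 rows: -0.006 -0.018 -0.024 -2.67 -2.06 -0.63 100; -0.006 -0.018 -0.023 -2.63 -2.12 -0.59 100; -0.006 -0.018 -0.024 -2.59 -2.17 -0.56 100; -0.006 -0.018 -0.023 -2.55 -2.23 -0.53 100; -0.007 -0.018 -0.024 -2.5 -2.29 -0.5 100; -0.006 -0.018 -0.023 -2.46 -2.34 -0.47 100; -0.007 -0.018 -0.024 -2.41 -2.39 -0.44 100; -0.006 -0.018 -0.023 -2.36 -2.45 -0.41 100; -0.007 -0.018 -0.024 -2.31 -2.5 -0.38 100; -0.006 -0.018 -0.023 -2.25 -2.55 -0.36 100; -0.007 -0.018 -0.024 -2.2 -2.6 -0.34 100; -0.006 -0.018 -0.023 -2.15 -2.65 -0.31 100; -0.007 -0.019 -0.024 -2.09 -2.7 -0.29 100; -0.006 -0.018 -0.023 -2.03 -2.75 -0.28 100
15 rows: -0.006 -0.017 -0.022 -0.09 -2.7 0.54 100; -0.006 -0.017 -0.022 -0.02 -2.71 0.52 100; -0.006 -0.017 -0.022 0.05 -2.71 0.51 100; -0.006 -0.017 -0.022 0.12 -2.71 0.49 100; -0.006 -0.017 -0.022 0.19 -2.71 0.47 100; -0.006 -0.017 -0.022 0.25 -2.71 0.45 100; -0.006 -0.017 -0.022 0.32 -2.7 0.43 100; -0.006 -0.017 -0.022 0.39 -2.7 0.41 100; -0.006 -0.017 -0.022 0.45 -2.69 0.38 100; -0.006 -0.017 -0.022 0.52 -2.68 0.36 100; -0.006 -0.017 -0.022 0.58 -2.67 0.33 100; -0.006 -0.017 -0.022 0.65 -2.66 0.31 100; -0.006 -0.016 -0.022 0.71 -2.65 0.28 100; -0.006 -0.017 -0.022 0.77 -2.64 0.25 100; -0.006 -0.016 -0.022 0.84 -2.62 0.22 100
[ 0.49840404 -0.20267278  0.23769501]
```

>>> arm_command --increments "-0.006 -0.018 -0.024 -2.7 -2.1 -0.6 100; -0.006 -0.018 -0.024 -2.6 -2.1 -0.6 100; -0.006 -0.018 -0.024 -2.6 -2.2 -0.6 100; -0.006 -0.018 -0.024 -2.5 -2.2 -0.5 100; -0.006 -0.018 -0.024 -2.5 -2.3 -0.5 100; -0.006 -0.018 -0.024 -2.5 -2.3 -0.5 100; -0.006 -0.018 -0.024 -2.4 -2.4 -0.4 100; -0.006 -0.018 -0.024 -2.4 -2.4 -0.4 100; -0.006 -0.018 -0.024 -2.3 -2.5 -0.4 100; -0.006 -0.018 -0.024 -2.3 -2.6 -0.4 100; -0.006 -0.018 -0.024 -2.2 -2.6 -0.3 100; -0.006 -0.018 -0.024 -2.2 -2.6 -0.3 100; -0.006 -0.018 -0.024 -2.1 -2.7 -0.3 100; -0.006 -0.018 -0.024 -2 -2.8 -0.3 100"

```text
clock: 1.5
tool_pos: [0.4825, 0.1996, 0.3314]
orientation: [0.051, 2.878, 0.051]
contact_force: [-0.6, -0.0, 0.9]
grip_width: 0.0856
grasp_force: 0.0
```

>>> arm_command --increments "-0.006 -0.017 -0.022 -0.1 -2.7 0.5 100; -0.006 -0.017 -0.022 0 -2.7 0.5 100; -0.006 -0.017 -0.022 0 -2.7 0.5 100; -0.006 -0.017 -0.022 0.1 -2.7 0.5 100; -0.006 -0.017 -0.022 0.2 -2.7 0.5 100; -0.006 -0.017 -0.022 0.2 -2.7 0.5 100; -0.006 -0.017 -0.022 0.3 -2.7 0.4 100; -0.006 -0.017 -0.022 0.4 -2.7 0.4 100; -0.006 -0.017 -0.022 0.4 -2.7 0.4 100; -0.006 -0.017 -0.022 0.5 -2.7 0.4 100; -0.006 -0.017 -0.022 0.6 -2.7 0.3 100; -0.006 -0.017 -0.022 0.6 -2.7 0.3 100; -0.006 -0.016 -0.022 0.7 -2.6 0.3 100; -0.006 -0.017 -0.022 0.8 -2.6 0.2 100; -0.006 -0.016 -0.022 0.8 -2.6 0.2 100; 0 0 0 0 0 0 100; 0 0 0 0 0 0 100"

```text
clock: 3.2
tool_pos: [0.4996, -0.1721, 0.2478]
orientation: [-0.372, 2.619, 0.105]
contact_force: [-0.6, -0.3, -1.0]
grip_width: 0.0856
grasp_force: 0.0
```

```bash
python3 - <<'E'
from h import *
p,r=now();o=ctrl.get_obs();print(o["clock"],p,o["q"].round(2))
a=plan([(C+.117*N,RG,2)]);plan([(C+.017*N,RG,10)],100,*a)
E
```

```text
3.2 [ 0.49955763 -0.17206948  0.24779502] [ 0.22 -0.2   0.26  2.07 -0.37  0.93  2.51]
2 rows: -0.001 -0.013 -0.009 0.66 -1.46 0.2 100; -0.001 -0.012 -0.009 0.68 -1.45 0.19 100
10 rows: -0 -0 0 -0 0 1 100; -0 -0 0 -0 0 1 100; -0 -0 0 -0 0 1 100; -0 -0 0 -0 0 1 100; -0 -0 0 -0 0 1 100; -0 -0 0 -0 0 1 100; -0 -0 0 -0 0 1 100; -0 -0 0 -0 0 1 100; -0 -0 0 -0 0 1 100; -0 -0 0 -0 0 1 100
```

>>> arm_command --increments "0 -0.006 -0.005 0.3 -0.7 0.1 100; 0 -0.006 -0.005 0.3 -0.7 0.1 100; 0 -0.006 -0.005 0.3 -0.7 0.1 100; 0 -0.006 -0.005 0.4 -0.8 0.1 100; 0 0 0 0 0 0 100; 0 0 0 0 0 0 100"

```text
clock: 3.8
tool_pos: [0.4996, -0.2012, 0.2387]
orientation: [-0.398, 2.589, 0.102]
contact_force: [0.1, 0.7, -1.3]
grip_width: 0.0852
grasp_force: 0.0
```

```bash
python3 - <<'E'
from h import *
p,r=now();o=ctrl.get_obs();print(o["clock"],p,o["q"].round(2))
a=plan([(C+.117*N,RG,2)])
E
```

```text
3.8 [ 0.49958032 -0.20115591  0.23870666] [ 0.22 -0.17  0.34  2.07 -0.42  0.92  2.64]
2 rows: -0.001 -0 0.003 0.09 -0.05 0 100; -0.001 -0 0.002 0.1 -0.06 0.01 100
```

>>> arm_command --increments "-0.001 0 0.003 0.1 -0.05 1 100; -0.001 0 0.002 0.1 -0.05 1 100; 0 0 0 0 0 1 100; 0 0 0 0 0 1 100; 0 0 0 0 0 1 100; 0 0 0 0 0 1 100; 0 0 0 0 0 0 100; 0 0 0 0 0 0 100"

```text
clock: 4.6
tool_pos: [0.5269, -0.1944, 0.1852]
orientation: [-0.392, 2.591, 0.106]
contact_force: [0.8, 0.2, -0.5]
grip_width: 0.0854
grasp_force: 0.0
```

```bash
python3 - <<'E'
from h import *
p,r=now();o=ctrl.get_obs();print(o["clock"],p,o["q"].round(2))
a=plan([(C+.017*N,RG,4)])
for n in("top","side"):
    im,_=cams.get_image(n);x,y=(353,160) if n=="top" else (280,75)
    cv2.imwrite(f"pics/{n}1.png",cv2.resize(im[y:y+75,x:x+100,::-1],(400,300)))
cv2.imwrite("pics/c1.png",np.hstack([cv2.imread("pics/top1.png"),cv2.imread("pics/side1.png")]))
E
```

```text
4.6 [ 0.52693654 -0.19437192  0.18516171] [ 0.01 -0.08  0.51  2.1  -0.48  0.8   2.69]
4 rows: 0 -0 0 -0.02 0.01 0.99 100; 0 -0 0 -0.02 0.01 0.99 100; 0 -0 0 -0.02 0.01 0.99 100; 0 -0.001 0 -0.01 0.02 1 100
```

View pics/c1.png

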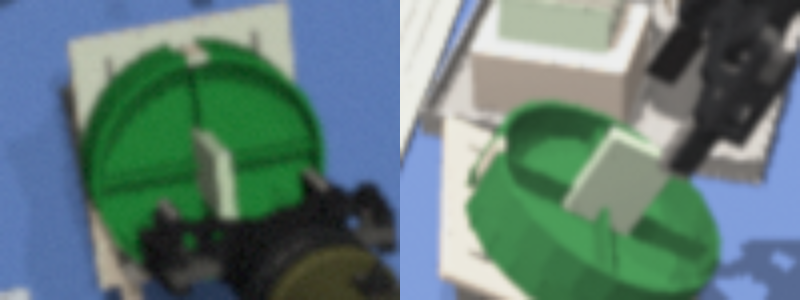

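The crop shows the fingers straddling the handle plate squarely, above the tray. Joint 7 is at its limit, though, so I'll back off and turn the hand half round, which gives the same grasp.

>>> arm_command --increments "0 0 0.05 0 0 -1 100; 0 0 0.1 0 0 -1 100; 0 0 0.14 0 0 -1 100; 0 0 0.15 0 0 0 100; 0 0 0.15 0 0 0 100; 0 0 0.15 0 0 0 100; 0 0 0.15 0 0 0 100; 0 0 0.15 0 0 0 100; 0 0 0.15 0 0 0 100; 0 0 0.15 0 0 0 100; 0 0 0.15 0 0 0 100; 0 0 0.15 0 0 0 100; 0 0 0.15 0 0 0 100; 0 0 0.15 0 0 0 100; 0 0 0.15 0 0 0 100; 0 0 0.15 0 0 0 100; 0 0 0.15 0 0 0 100; 0 0 0.15 0 0 0 100; 0 0 0.15 0 0 0 100; 0 0 0.15 0 0 0 100"

```text
clock: 6.7
tool_pos: [0.5124, -0.2001, 0.2123]
orientation: [2.9, 0.888, 0.818]
contact_force: [-0.2, 1.1, 0.4]
grip_width: 0.0852
grasp_force: 0.0
```

>>> arm_command --increments "0 0 0.15 0 0 0 100; 0 0 0.15 0 0 0 100; 0 0 0.1 0 0 0 100; 0 0 0.05 0 0 0 100; 0 0 0 0 0 0 100"

```text
clock: 7.2
tool_pos: [0.5124, -0.2001, 0.2122]
orientation: [-2.919, -0.22, -0.77]
contact_force: [-0.5, -0.3, 0.2]
grip_width: 0.0856
grasp_force: 0.0
```

```bash
cat >>h.py <<'E'
_Z=R.from_rotvec([0,0,np.pi])
RG=RG*_Z
_l=level
def level(yaw): return _l(yaw)*_Z
def st():
    o=ctrl.get_obs();print(round(o["clock"],1),o["tool_pos"].round(4),"q",o["q"].round(2),"F",o["contact_force"].round(1),"M",o["moment"].round(2),"w",round(o["grip_width"],4),"g",round(o["grasp_force"],1))
E
python3 - <<'E'
from h import *
st()
plan([(C+.067*N,RG,3),(C+.017*N,RG,5)])
E
```

```text
7.2 [ 0.5124 -0.2001  0.2122] q [ 0.28 -0.11  0.27  2.08 -0.48  0.87 -0.61] F [-0.5 -0.3  0.2] M [-0.09  0.52  0.02] w 0.0856 g 0.0
3 rows: 0.001 -0 -0.05 0.01 -0.06 0.7 100; 0 -0 -0.05 0.01 -0.06 0.69 100; 0.001 -0.001 -0.05 0.02 -0.06 0.7 100
5 rows: -0 0 0 0 0 1 100; -0 0 0 0 0 1 100; -0 0 0 0 0 1 100; -0 0 0 0 0 1 100; -0 0 0 0 0 1 100
```

>>> arm_command --increments "0 0 -0.05 0 -0.06 0.7 100; 0 0 -0.05 0 -0.06 0.7 100; 0 0 -0.05 0 -0.06 0.7 100; 0 0 0 0 0 1 100; 0 0 0 0 0 1 100; 0 0 0 0 0 1 100; 0 0 0 0 0 1 100; 0 0 0 0 0 1 100; 0 0 0 0 0 0 100; 0 0 0 0 0 0 100"

```text
clock: 8.2
tool_pos: [0.5461, -0.1872, 0.15]
orientation: [-2.928, -0.444, -0.787]
contact_force: [0.2, -0.7, 0.2]
grip_width: 0.0853
grasp_force: 0.0
```

```bash
python3 - <<'E'
from h import *
st()
plan([(C+.017*N,RG,1)])
E
```

```text
8.2 [ 0.5461 -0.1872  0.15  ] q [ 0.24  0.01  0.26  2.11 -0.58  0.73 -0.39] F [ 0.2 -0.7  0.2] M [-0.14  0.5   0.01] w 0.0853 g 0.0
1 rows: 0 0.001 0.001 0.07 0.07 -0.1 100
```

>>> arm_command --increments "0 0 0 0.07 0.07 -0.1 60; 0 0 0 0 0 0 40; 0 0 0 0 0 0 20; 0 0 0 0 0 0 0; 0 0 0 0 0 0 0; 0 0 0 0 0 0 0; 0 0 0 0 0 0 0; 0 0 0 0 0 0 0" --grip_force 60

```text
clock: 9.0
tool_pos: [0.5462, -0.1884, 0.1517]
orientation: [-2.929, -0.444, -0.789]
contact_force: [-5.3, -0.7, 3.9]
grip_width: 0.0093
grasp_force: 58.9
```

```bash
python3 - <<'E'
from h import *
st()
E
```

```text
9.0 [ 0.5462 -0.1884  0.1517] q [ 0.24  0.01  0.27  2.1  -0.57  0.73 -0.39] F [-5.3 -0.7  3.9] M [-0.49  0.79 -0.18] w 0.0093 g 58.9
```

>>> arm_command --increments "0 0 0 0 0 -0.3 0; 0 0 0 0 0 -0.5 0; 0 0 0 0 0 -1 0; 0 0 0 0 0 -1 0; 0 0 0 0 0 -1 0; 0 0 0 0 0 -1 0; 0 0 0 0 0 -1 0; 0 0 0 0 0 -1 0; 0 0 0 0 0 -1 0; 0 0 0 0 0 -1 0; 0 0 0 0 0 0 0; 0 0 0 0 0 0 0" --grip_force 80

```text
clock: 10.2
tool_pos: [0.5041, -0.201, 0.2279]
orientation: [-2.928, -0.444, -0.789]
contact_force: [0.4, -0.6, -3.6]
grip_width: 0.009
grasp_force: 78.6
```

```bash
python3 - <<'E'
from h import *
st()
A=np.array([.50,-.19,.30]);ap=HUB+[0,0,.041+.10]
am=np.array([.56,.0,.31])
plan([(A,RG*R.from_rotvec((RG.inv()*level(17.2)).as_rotvec()),8),(am,level(-5),8),(ap,level(-26.5),8)],0)
E
```

```text
10.2 [ 0.5041 -0.201   0.2279] q [ 0.28 -0.14  0.28  2.07 -0.45  0.9  -0.48] F [ 0.4 -0.6 -3.6] M [-0.29  0.89  0.02] w 0.009 g 78.6
8 rows: 0 -0.066 0 0.45 -0.15 -0.78 0; 0 -0.066 0 0.39 -0.14 -0.81 0; 0 -0.066 0 0.34 -0.15 -0.84 0; 0 -0.066 0 0.28 -0.14 -0.86 0; 0 -0.066 0 0.22 -0.15 -0.87 0; 0 -0.065 0 0.17 -0.14 -0.89 0; 0.001 -0.066 0 0.11 -0.15 -0.89 0; 0 -0.065 0.001 0.05 -0.15 -0.9 0
8 rows: 0 -0 0.048 1.42 -2.05 -0.13 0; 0 -0 0.048 1.32 -2.11 -0.13 0; 0 -0 0.049 1.21 -2.17 -0.12 0; 0 -0 0.048 1.11 -2.23 -0.13 0; 0 -0 0.049 1 -2.28 -0.12 0; 0 -0 0.048 0.88 -2.33 -0.13 0; 0 -0 0.049 0.77 -2.37 -0.12 0; 0 -0 0.048 0.66 -2.4 -0.13 0
8 rows: 0 -0 0.047 0.3 -2.3 0.96 0; 0 -0 0.047 0.19 -2.32 0.96 0; 0 -0 0.047 0.08 -2.32 0.96 0; 0 -0 0.047 -0.03 -2.32 0.96 0; 0 -0 0.047 -0.14 -2.32 0.97 0; 0 -0 0.047 -0.25 -2.31 0.96 0; 0 -0 0.047 -0.36 -2.29 0.97 0; 0 -0 0.046 -0.46 -2.28 0.96 0
```

>>> arm_command --increments "0 -0.066 0 0.45 -0.15 -0.8 0; 0 -0.066 0 0.4 -0.15 -0.8 0; 0 -0.066 0 0.35 -0.15 -0.85 0; 0 -0.066 0 0.3 -0.15 -0.85 0; 0 -0.066 0 0.2 -0.15 -0.85 0; 0 -0.066 0 0.2 -0.15 -0.9 0; 0 -0.065 0 0.1 -0.15 -0.9 0; 0 -0.065 0 0.05 -0.15 -0.9 0; 0 0 0.048 1.4 -2.1 -0.1 0; 0 0 0.048 1.3 -2.1 -0.1 0; 0 0 0.048 1.2 -2.2 -0.1 0; 0 0 0.048 1.1 -2.2 -0.1 0; 0 0 0.048 1 -2.3 -0.1 0; 0 0 0.048 0.9 -2.3 -0.1 0; 0 0 0.048 0.8 -2.4 -0.1 0; 0 0 0.048 0.7 -2.4 -0.1 0; 0 0 0 0 0 0 0"

```text
clock: 11.9
tool_pos: [0.5609, 0.0072, 0.3068]
orientation: [-3.136, 0.12, 0.001]
contact_force: [0.0, 0.4, -3.7]
grip_width: 0.0091
grasp_force: 78.7
```

```bash
python3 - <<'E'
from h import *
st()
plan([(HUB+[0,0,.041+.10],level(-26.5),10)],0)
E
```

```text
11.9 [0.5609 0.0072 0.3068] q [-0.02  0.11 -0.04  1.58  0.    1.46 -1.71] F [ 0.   0.4 -3.7] M [0.08 0.06 0.  ] w 0.0091 g 78.7
10 rows: -0 0 0.039 0.25 -1.77 0.74 0; -0 0 0.039 0.19 -1.77 0.74 0; -0 0 0.039 0.12 -1.78 0.74 0; -0 0 0.038 0.05 -1.78 0.75 0; -0 0 0.039 -0.02 -1.78 0.74 0; -0.001 0 0.038 -0.09 -1.78 0.75 0; -0 0 0.039 -0.16 -1.78 0.74 0; -0.001 0 0.038 -0.23 -1.77 0.74 0; -0 0.001 0.039 -0.3 -1.76 0.74 0; -0.001 0 0.038 -0.37 -1.75 0.75 0
```

>>> arm_command --increments "0 0 0.039 0.25 -1.8 0.7 0; 0 0 0.039 0.2 -1.8 0.7 0; 0 0 0.039 0.1 -1.8 0.7 0; 0 0 0.039 0.05 -1.8 0.75 0; 0 0 0.039 0 -1.8 0.75 0; 0 0 0.039 -0.1 -1.8 0.75 0; 0 0 0.039 -0.15 -1.8 0.75 0; 0 0 0.038 -0.2 -1.8 0.75 0; 0 0 0.038 -0.3 -1.75 0.75 0; 0 0 0.038 -0.35 -1.75 0.75 0; 0 0 0 0 0 0 0; 0 0 0 0 0 0 0; 0 0 0 0 0 0 0"

```text
clock: 13.2
tool_pos: [0.6015, 0.1749, 0.2341]
orientation: [3.053, -0.733, 0.001]
contact_force: [0.2, 0.7, -3.7]
grip_width: 0.0091
grasp_force: 78.7
```

```bash
python3 - <<'E'
from h import *
st()
plan([(HUB+[0,0,.041+.10],level(-26.5),1)],0)
p,_=now()
ims={n:cams.get_image(n) for n in("top","side")}
# tier pose in hand: green rim + handle
vv,uu=np.mgrid[:400,:640]
for n,(im,d) in ims.items():
    cv2.imwrite(f"pics/{n}2.png",im[:,:,::-1])
    P=cloud(n,d);hsv=cv2.cvtColor(im,cv2.COLOR_RGB2HSV);H,S,V=np.moveaxis(hsv,2,0)
    L=P-(p-[0,0,.017])
    near=(d>0)&(np.hypot(L[...,0],L[...,1])<.09)&(L[...,2]>-.05)&(L[...,2]<.01)
    g=near&(H>50)&(H<85)&(S>110)
    fl=L[g&(abs(L[...,2]+.02)<.006)&(np.hypot(L[...,0],L[...,1])<.07)]
    if len(fl)>50:
        c=fl.mean(0);nn=np.linalg.svd(fl-c)[2][2];nn*=np.sign(nn[2]);print(n,"floor",len(fl),c.round(4),nn.round(3))
    r=L[g&(abs(L[...,2]-.002)<.004)]
    s=least_squares(lambda a:np.hypot(r[:,0]-a[0],r[:,1]-a[1])-.0765,[0,0],loss="soft_l1",f_scale=.002).x
    print(n,"rim",len(r),s.round(4),np.median(r[:,2]).round(4))
    m=near&(S<80)&(V>100)&(abs(np.hypot(L[...,0]-s[0],L[...,1]-s[1])-.076)<.006)&(L[...,2]>-.03)
    if m.sum(): q=np.median(L[m],0)-np.r_[s,0];print(" stripe",m.sum(),np.degrees(np.arctan2(q[1],q[0])).round(1))
cr=lambda n,x,y:cv2.resize(ims[n][0][y:y+90,x:x+120,::-1],(400,300))
cv2.imwrite("pics/c2.png",np.hstack([cr("top",212,130),cr("side",208,185)]))
E
```

```text
13.2 [0.6015 0.1749 0.2341] q [-0.23  0.28 -0.12  1.52  0.03  1.34 -2.39] F [ 0.2  0.7 -3.7] M [-0.03 -0.03  0.  ] w 0.0091 g 78.7
1 rows: 0.001 -0.001 -0.009 -0.46 -0.51 0.11 0
top floor 265 [ 0.0174 -0.0513 -0.022 ] [ 0.002 -0.001  1.   ]
top rim 66 [-0.0012  0.0004] 0.0009
 stripe 13 -28.3
side floor 2305 [-0.0019  0.0051 -0.0201] [0.003 0.002 1.   ]
side rim 536 [-0.0005 -0.0006] 0.0012
```

View pics/c2.png

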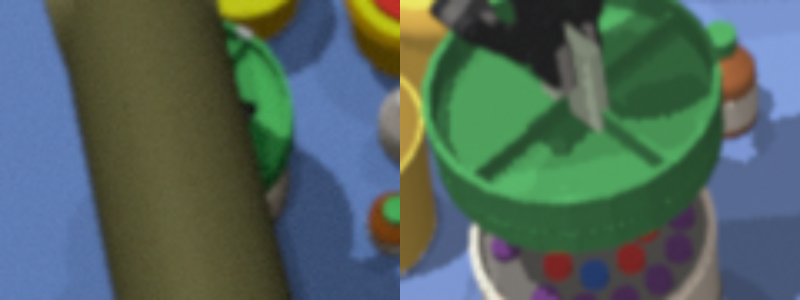

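The crop shows the tier hanging level in the hand just above the white tub, and the bystanders are clear. Next I'll centre it and go down to just above the rim.

>>> arm_command --increments "0 0 -0.009 -0.4 -0.5 0.5 0; 0 0 0 0 0 1 0; 0 0 0 0 0 1 0; 0 0 0 0 0 1 0; 0 0 0 0 0 1 0; 0 0 0 0 0 1 0; 0 0 0 0 0 1 0; 0 0 0 0 0 1 0; 0 0 0 0 0 0 0; 0 0 0 0 0 0 0"

```text
clock: 14.3
tool_pos: [0.5998, 0.1825, 0.1589]
orientation: [3.057, -0.718, 0.0]
contact_force: [0.2, -0.7, -3.9]
grip_width: 0.009
grasp_force: 78.6
```

```bash
python3 - <<'E'
from h import *
st()
plan([(HUB+[0.0006,0,.065],level(-26.5),1)],0)
E
```

```text
14.3 [0.5998 0.1825 0.1589] q [-0.24  0.33 -0.12  1.61  0.04  1.2  -2.4 ] F [ 0.2 -0.7 -3.9] M [ 0.02 -0.03 -0.03] w 0.009 g 78.6
1 rows: 0.001 -0 0.001 0.09 0.07 0.19 0
```

>>> arm_command --increments "0 0 0 0.1 0.05 0.2 0; 0 0 0 0 0 0.2 0; 0 0 0 0 0 0.2 0; 0 0 0 0 0 0.2 0; 0 0 0 0 0 0.2 0; 0 0 0 0 0 0.1 0; 0 0 0 0 0 0.1 0; 0 0 0 0 0 0 0"

```text
clock: 15.1
tool_pos: [0.6004, 0.1816, 0.1469]
orientation: [3.057, -0.718, 0.0]
contact_force: [0.3, 0.3, -3.6]
grip_width: 0.0091
grasp_force: 78.7
```

```bash
python3 -c "
from h import *
st()"
```

```text
15.1 [0.6004 0.1816 0.1469] q [-0.24  0.34 -0.12  1.63  0.04  1.18 -2.4 ] F [ 0.3  0.3 -3.6] M [ 0.05  0.06 -0.06] w 0.0091 g 78.7
```

>>> arm_command --increments "0 0 0 0 0 0.1 0; 0 0 0 0 0 0.1 0; 0 0 0 0 0 0.1 0; 0 0 0 0 0 0.1 0; 0 0 0 0 0 0 0"

```text
clock: 15.6
tool_pos: [0.6004, 0.1816, 0.1429]
orientation: [3.057, -0.718, 0.0]
contact_force: [-1.1, 0.1, -4.1]
grip_width: 0.009
grasp_force: 78.7
```

```bash
python3 -c "
from h import *
st()"
```

```text
15.6 [0.6004 0.1816 0.1429] q [-0.24  0.34 -0.12  1.63  0.05  1.17 -2.4 ] F [-1.1  0.1 -4.1] M [ 0.02  0.02 -0.03] w 0.009 g 78.7
```

>>> arm_command --increments "0 0 0 0 0 0.1 0; 0 0 0 0 0 0.1 0; 0 0 0 0 0 0.1 0; 0 0 0 0 0 0 0"

```text
clock: 16.0
tool_pos: [0.6005, 0.1816, 0.1399]
orientation: [3.057, -0.718, 0.0]
contact_force: [-0.7, -0.0, -4.0]
grip_width: 0.0089
grasp_force: 78.6
```

```bash
python3 -c "
from h import *
st()"
```

```text
16.0 [0.6005 0.1816 0.1399] q [-0.24  0.34 -0.12  1.63  0.05  1.17 -2.4 ] F [-0.7 -0.  -4. ] M [ 0.02 -0.04  0.01] w 0.0089 g 78.6
```

It is already below the 11 mm ride height with no load, so the notch is over the key. I'll ease it down.

>>> arm_command --increments "0 0 0 0 0 0.1 0; 0 0 0 0 0 0.1 0; 0 0 0 0 0 0.1 0; 0 0 0 0 0 0.1 0; 0 0 0 0 0 0.1 0; 0 0 0 0 0 0 0"

```text
clock: 16.6
tool_pos: [0.6006, 0.1818, 0.135]
orientation: [3.058, -0.718, 0.001]
contact_force: [0.2, 1.6, -3.7]
grip_width: 0.0089
grasp_force: 78.8
```

```bash
python3 -c "
from h import *
st()"
```

```text
16.6 [0.6006 0.1818 0.135 ] q [-0.24  0.35 -0.12  1.64  0.05  1.16 -2.4 ] F [ 0.2  1.6 -3.7] M [ 0.25 -0.16  0.04] w 0.0089 g 78.8
```

>>> arm_command --increments "0 0 0 0 0 0.05 0; 0 0 0 0 0 0.05 0; 0 0 0 0 0 0.05 0; 0 0 0 0 0 0.05 0; 0 0 0 0 0 0 0"

```text
clock: 17.1
tool_pos: [0.6006, 0.1817, 0.134]
orientation: [3.058, -0.718, 0.001]
contact_force: [-3.2, -0.5, 3.0]
grip_width: 0.0094
grasp_force: 79.9
```

```bash
python3 -c "
from h import *
st()"
```

```text
17.1 [0.6006 0.1817 0.134 ] q [-0.24  0.35 -0.12  1.64  0.05  1.16 -2.4 ] F [-3.2 -0.5  3. ] M [0.21 0.36 0.13] w 0.0094 g 79.9
```

>>> arm_command --increments "0 0 0 0 0 0.05 0; 0 0 0 0 0 0.03 0; 0 0 0 0 0 0 0; 0 0 0 0 0 0 0"

```text
clock: 17.5
tool_pos: [0.6006, 0.1817, 0.1339]
orientation: [3.058, -0.718, 0.001]
contact_force: [-4.9, -0.8, 6.7]
grip_width: 0.0088
grasp_force: 80.4
```

```bash
python3 - <<'E'
from h import *
st();p,_=now()
vv,uu=np.mgrid[:400,:640]
im,d=cams.get_image("side");P=cloud("side",d);H,S,V=np.moveaxis(cv2.cvtColor(im,cv2.COLOR_RGB2HSV),2,0)
L=P-(p-[0,0,.017]);g=(d>0)&(np.hypot(L[...,0],L[...,1])<.07)&(abs(L[...,2]+.02)<.006)&(H>50)&(H<85)&(S>110)
fl=P[g];c=fl.mean(0);nn=np.linalg.svd(fl-c)[2][2];nn*=np.sign(nn[2]);print(len(fl),c.round(4),nn.round(4))
cv2.imwrite("pics/c3.png",cv2.resize(im[190:280,208:328,::-1],(640,480)))
E
```

```text
17.5 [0.6006 0.1817 0.1339] q [-0.24  0.35 -0.12  1.64  0.05  1.16 -2.4 ] F [-4.9 -0.8  6.7] M [0.03 0.72 0.04] w 0.0088 g 80.4
2081 [0.596  0.1891 0.0965] [ 0.001 -0.001  1.   ]
```

View pics/c3.png

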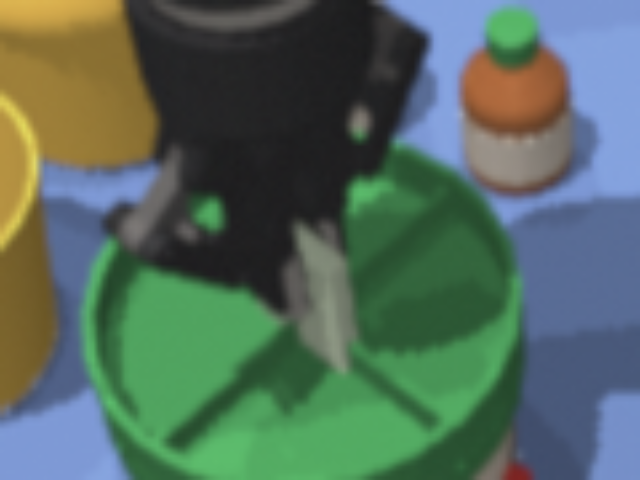

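The tray is level and its floor is at 96.5 mm, against an expected 96 mm. It pushes back stiffly at only about 10 N, so it is home. I'll let go and retreat straight up.

>>> arm_command --increments "0 0 0 0 0 -0.03 0; 0 0 0 0 0 0 10; 0 0 0 0 0 0 25; 0 0 0 0 0 0 50; 0 0 0 0 0 0 60; 0 0 0 0 0 0 60; 0 0 0 0 0 -0.5 60; 0 0 0 0 0 -1 60; 0 0 0 0 0 -1.5 60; 0 0 0 0 0 -2 60; 0 0 0 0 0 -2 60; 0 0 0 0 0 -2 60; 0 0 0 0 0 -2 60; 0 0 0 0 0 -2 60; 0 0 0 0 0 -2 60; 0 0 0 0 0 0 60"

```text
clock: 19.15
tool_pos: [0.6021, 0.1823, 0.2878]
orientation: [-3.055, 0.718, -0.011]
contact_force: [-0.3, 0.0, 1.1]
grip_width: 0.0514
grasp_force: 0.0
```

```bash
python3 - <<'E'
from h import *
st()
im,d=cams.get_image("side");P=cloud("side",d);H,S,V=np.moveaxis(cv2.cvtColor(im,cv2.COLOR_RGB2HSV),2,0)
L=P-HUB;g=(d>0)&(np.hypot(L[...,0],L[...,1])<.07)&(abs(L[...,2]-.004)<.008)&(H>50)&(H<85)&(S>110)
fl=P[g];c=fl.mean(0);nn=np.linalg.svd(fl-c)[2][2];nn*=np.sign(nn[2]);print(len(fl),c.round(4),nn.round(4))
cv2.imwrite("pics/side4.png",im[:,:,::-1])
E
```

```text
19.1 [0.6021 0.1823 0.2878] q [-0.24  0.26 -0.12  1.44  0.03  1.44 -2.39] F [-0.3  0.   1.1] M [ 0.02  0.03 -0.01] w 0.0514 g 0.0
2336 [0.5989 0.1843 0.0966] [ 1.e-03 -6.e-04  1.e+00]
```

View pics/side4.png

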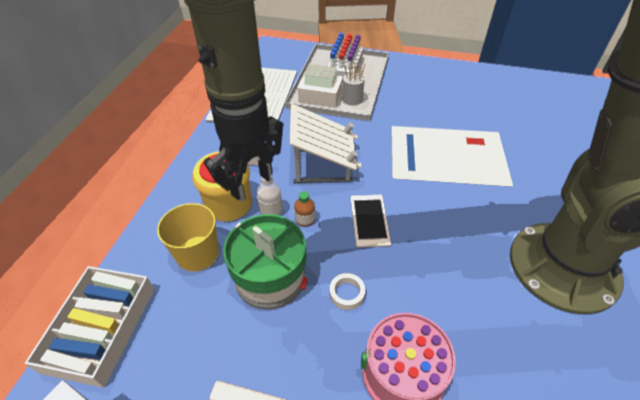

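The picture shows the tier seated level on the white tub at (266,255), the stand empty at (325,140), the hand clear above, and the other things where they were.

```bash
python3 -c "
from bench import ctrl
print(ctrl.finish_job())"
```

```text
the job is handed in; nothing more can be done
None
```

The green tier is level on the white tub with its notch over the key. I eased it home at about 10 N, then let go, left everything else where it stood, and handed the job in at about 19 s.

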